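# Seat the copper brake disc and shut its bearing cap

### The arm

A 6-joint arm with a two-finger parallel gripper is mounted at the origin on the work surface. World frame = base frame: x ahead of the robot, y to its left, z up, the work surface at z = 0. Lengths are in m, angles in rad, forces in N, time in s.
With the tool pointing down it reaches from about 0.425 to 0.95 m from the base axis. Payload 3.5 kg.
Tool frame: the origin (TCP) lies at the very end of the fingers, on their centre line; the grasp point (between the pads) lies 19 mm behind it; z points along the fingers, y is the direction in which the jaws open and shut (so a half turn about z gives the same grasp; the last joint's range is limited). The gripper opens to 85 mm and grips with 20 to 120 N. Pads are 22 mm wide; open, the fingers measure 114 mm over their backs; the gripper's body (76 mm by 85 mm) begins 54 mm behind the grasp point. The pads swing forward as they close: fully open they stand 13 mm farther back than shut.
Start: joints at [1.02, 0.286, 1.577, -0, 1.279, -0.15], TCP at [0.263, 0.622, 0.231] pointing down, gripper open.
Joint ranges: [-2.77, 2.77], [-0.9, 2.22], [0.21, 2.48], [-1.53, 4.67], [0.24, 2.81], [-2.84, 2.84]. Speed limits (rad/s): [2.79, 2.79, 3.14, 3.14, 3.14, 3.14].

### API

Orientations are given as a unit quaternion [x, y, z, w].
In Python, from plant import ctrl, eyes, ticket gives the robot as it stands.
- The arm moves only by the tool send_rows, never from a script. Its arguments are lists of equal length, an entry for each row: "translation": the shift along the tool's x, y, z in units of 30 mm (1.0 is 30 mm), a list of three; "rotation": the turn, a rotation vector about the tool's x, y, z in units of 5 degrees (1.0 is 5 degrees), a list of three; "grip": the finger opening in mm, from 0 to 85.4. A call has 1 to 5 rows; each row shifts and turns the commanded pose from where the row before left it, along the tool's axes as they then stand; what a row does not reach is not made up. A row lasts 1/8 s, in which the tool goes at most 62.5 mm and 10.7 degrees, less where a joint would pass 70% of its speed; a pose out of reach is approached as far as the arm can. A call is refused whole if a number of a shift passes 1 or a number of a turn 1, either way. A call with a gripper value outside its range is refused whole. The fingers move at their own pace and stop on an object; "squeeze" is the grip in N (left out, the last holds). Time passes only in rows, so rows that do not move let the fingers close. It gives the time, the measured TCP pose, the force and the opening at its end, in the units of the state.
- ctrl.get_state(): the state, without advancing time (a new reading comes with each control period).
- eyes.read_camera(name): name is "scene" or "top" or "wrist"; returns a dict with "image" (420x560x3 uint8, blue, green, red), "mtx" (3x3 intrinsics, pixels), "xyz" and "orientation" of the camera in the world; the wrist camera has in their place "hand_eye" (4x4, takes a point from camera to tool coordinates, whose origin is the TCP and whose axes are the flange's). Camera axes: x right, y down, z forward; pixel columns grow to the right and rows downward; lengths in m; the calibration is good to about 2 mm. A picture is of the moment at which its call begins: read the wrist's pose just before it. There is no depth.
- ticket.sign_off(): hands the job in, once; it reports no verdict.
The state is a dict: "time": time; "qpos": joint angles; "dq": joint speeds; "joint_efforts": joint torques, N m; "eef_pos": TCP position; "tcp_rot": TCP orientation; "contact_force": force on the tool from outside, world axes, zero at the start; "wrist_torque": the same for the moment, N m; "opening": opening from 0.0 (shut) to 1.0 (fully open).
Only numpy, scipy, OpenCV 4.12 (cv2) and the standard library are available. Lean on these libraries where they do the work, as an engineer would, in place of code of your own. Each camera call takes 0.05 s, during which the arm holds its last target. There are 200 camera calls.

### The job

Take the copper disc from the wooden rack and lay its axle in the two black bearing notches of the stand, with the disc midway between the two bearings. The notches sink stiffly: with the hinged cap still well open, press the disc down until you feel it stop, fully home, and only then swing the blue cap with the red tip completely shut over the axle and let go. Leave everything else on the bench where it is; do not shift or knock over the aluminium disc, weights, screwdriver, bottle, mug or magnet.

Things in the scene. Friction and masses are not known exactly. Their poses are not given: they have to be found in the camera images.
- copper_disc: Upright copper disc, 84 mm diameter, 10 mm thick, on a steel axle of 10 mm diameter, 110 mm long (55 mm each side). 0.36 to 0.54 kg. Origin: centre of disc and axle; y runs along the axle (it may have rolled about y; both ends are alike). Pinch it from above across its thickness at the top of the rim. In the rack its origin is 60 mm above the table.
- stand: Bearing stand fixed to the table, dark base 14 mm thick, x -60 to +100, y -70 to +70 mm in its frame. Origin on the table below the middle between the bearings, z up, axle line along y. Aluminium posts at y = -40 and +40 mm, 24 mm wide (y), 46 mm long (x), tops 70 mm above the table. Copper coils of 23 mm radius, 59 mm high, at x = 76, y = -35 and +35 mm.
- seat (a point): Where the disc's origin is when fully home, 65 mm above the table; axes as the stand's. The stand's black carrier has a V notch (mouth 17 mm in x) in each post. The carrier starts 6 to 14 mm above its stop, so the disc first rides that much higher. It slides down against dry friction of about 14 N (disc weight 4 to 5 N included), stays where left, and at the stop gives no further.
- cap (a joint): Angle (rad) of the hinged cap over the post at the stand's y = +40 mm: 0 shut (flat, pointing to the stand's -x), 1.57 upright, 2.0 fully open. Starts at 0.9 to 1.95; stays at any angle (about 1 N at the tip moves it). Below about 1.4 it overhangs the notch, in the axle's way. Not to be used to force the disc home. Bar 62 mm long, 22 wide, 10 thick, blue, last 14 mm red.
- cap_hinge (a point): Middle of the cap's hinge axis, at x = 24, y = 40, z = 76 mm in the stand's frame, fixed to the stand; axis along the stand's y. The bar's middle plane passes through it: shut, the cap's top is 81 mm above the table.
- cap_tip (a point): Middle of the red end face of the cap, 62 mm from the hinge axis.
- rack: Wooden storage rack fixed to the table, base 210 (x) by 120 (y) by 10 mm; origin on the table under its middle. Holds two discs at x = -50 and +50 mm in its frame, y = 0, axles along its y in V notches at y = -40 and +40 mm. Which disc is in which place varies, and so does which side of the table the rack is on.
- alu_disc: Silvery aluminium disc of the same shape and origin in the other place of the rack; must stay where it is.
- weight_a: Brass slotted weight, 32 mm diameter, 36 mm high, in front of the stand; origin under its centre.
- weight_b: Brass weight, 26 mm diameter, 30 mm high, in front of the stand; origin under its centre.
- driver: Screwdriver with orange handle, about 200 mm long and 26 mm high, lying along x on the table between stand and rack.
- bottle: White bottle with blue cap, 54 mm diameter, 150 mm high, between stand and rack; origin under its centre.
- mug: Blue mug, 76 mm diameter, 85 mm high, at the right of the table; origin under its centre.
- magnet: Red horseshoe magnet lying flat, 70 by 65 mm, 16 mm high, at the left of the table.
Mind the look-alikes: they are no part of the job. Leave any pink look-alike of the stand alone.

How it is judged:
On the way:
1. the copper disc is pressed fully home in both notches while the cap is still well open (over 0.7 rad) (z of copper_disc in the frame of stand below 0.0675 m and x of copper_disc in the frame of stand between -0.004 and 0.004 m and y of copper_disc in the frame of stand between -0.008 and 0.008 m and angle between the y axis of copper_disc and the y axis of stand, either way round below 0.06 rad and value of joint cap above 0.7 rad), for 0.3 s.
At the end, for the whole second after the job is handed in: The copper disc lies at rest fully home (its centre less than 2.5 mm above the seat, within 4 mm along the stand's x and 8 mm along the axle, axle parallel to the bearings within 0.06 rad), the cap is shut (under 0.06 rad) over the axle, everything released (z of copper_disc in the frame of stand below 0.0675 m and x of copper_disc in the frame of stand between -0.004 and 0.004 m and y of copper_disc in the frame of stand between -0.008 and 0.008 m and angle between the y axis of copper_disc and the y axis of stand, either way round below 0.06 rad and value of joint cap below 0.06 rad and linear speed of copper_disc below 0.02 m/s); the robot touches nothing.
It fails at once if the aluminium disc is moved more than 20 mm (distance of alu_disc from where it was at the start of the episode above 0.02 m).
It fails at once if a weight, the bottle, mug, screwdriver or magnet is moved more than 25 mm (distance of any of weight_a, weight_b, driver, bottle, mug, magnet from where it was at the start of the episode above 0.025 m).
It fails at once if a weight, the bottle or the mug is tipped over (angle between any of weight_a, weight_b, bottle, mug's own z axis and vertical above 0.5 rad).
It also fails if it takes over 54 s, if anything falls off the work surface, if the arm or the gripper's body presses on something with over 40 N, if the wrist force passes 120 N, or if a joint passes its speed limit or range.

## Working session

There is one attempt and no reset: what is moved stays moved. The work goes in short steps, Python scripts to look and compute and a tool call to move; the robot and the scene stay as the last step left them, time stands still between calls to the robot, and variables do not carry over. Pictures are saved under pics/ and viewed, about 8 in all and at most 12, crops included, and the job is handed in when it is done.

Besides the shell and the picture viewer there is one more tool, called after "Request:" as a command line: name --argument value ..., lists and objects as JSON in quotes. send_rows: Moves the arm, as the interface text tells. Its arguments: {"type":"object","properties":{"translation":{"type":"array"},"rotation":{"type":"array"},"grip":{"type":"array"},"squeeze":{"type":"number"}},"required":["translation","rotation","grip"]}

```bash
mkdir -p pics; cat > h.py <<'E'
import numpy as np, cv2, json
from scipy.spatial.transform import Rotation as R
from plant import ctrl, eyes, ticket
def shot(name, fn=None):
    s=ctrl.get_state(); c=eyes.read_camera(name)
    K=np.array(c["mtx"])
    if "hand_eye" in c:
        T=np.eye(4);T[:3,:3]=R.from_quat(s["tcp_rot"]).as_matrix();T[:3,3]=s["eef_pos"]
        T=T@np.array(c["hand_eye"])
    else:
        T=np.eye(4);o=np.array(c["orientation"])
        T[:3,:3]=o if o.shape==(3,3) else R.from_quat(o).as_matrix();T[:3,3]=c["xyz"]
    if fn: cv2.imwrite("pics/"+fn,c["image"])
    return c["image"],K,T
def ray(u,v,K,T):
    d=T[:3,:3]@np.linalg.solve(K,[u,v,1.]);return T[:3,3],d/np.linalg.norm(d)
def onz(u,v,K,T,z):
    o,d=ray(u,v,K,T);return o+d*(z-o[2])/d[2]
def proj(p,K,T):
    q=K@(T[:3,:3].T@(np.asarray(p)-T[:3,3]));return q[:2]/q[2]
def tri(r1,r2):
    A=sum(np.eye(3)-np.outer(d,d) for o,d in(r1,r2));b=sum((np.eye(3)-np.outer(d,d))@o for o,d in(r1,r2))
    p=np.linalg.solve(A,b);return p,[np.linalg.norm(np.cross(p-o,d)) for o,d in(r1,r2)]
def rot(T): return R.from_matrix(T[:3,:3]).as_quat()
E
python3 - <<'E'
from h import *
print(ctrl.get_state())
a,K,T=shot("scene","s0.png");print(K,T)
b,K,T=shot("top","t0.png");print(K,T)
np.save("c.npy",0)
E
```

```text
{'time': 0.0, 'qpos': array([ 1.01998343e+00,  2.87160831e-01,  1.57821685e+00, -1.19192685e-05,
        1.27859826e+00, -1.49995713e-01]), 'dq': array([ 2.40266830e-04,  1.85431482e-04, -7.15883493e-05,  2.18811317e-04,
        4.80830183e-04,  2.26433126e-04]), 'joint_efforts': array([ 7.58037877e-04, -4.05967176e+01, -2.92635638e+01, -1.07434532e-04,
        5.64973147e-03, -4.42018219e-06]), 'eef_pos': array([0.26298131, 0.62093186, 0.22992883]), 'tcp_rot': array([ 1.99067929e-01,  9.79984969e-01, -1.12118755e-03, -4.03705108e-04]), 'contact_force': array([ 0.29648724, -0.36696211,  0.88409051]), 'wrist_torque': array([ 0.07784202, -0.02886762,  0.00751792]), 'opening': 0.9978803600071952}
[[475.9428418    0.         270.61796053]
 [  0.         475.9428418  208.24874224]
 [  0.           0.           1.        ]] [[ 0.80772451  0.36534863 -0.46271103  1.01299709]
 [ 0.58946702 -0.51441158  0.6228237  -0.72099167]
 [-0.01047612 -0.77582286 -0.63086381  0.78975125]
 [ 0.          0.          0.          1.        ]]
[[457.20036468   0.         279.77132028]
 [  0.         457.20036468 211.74948764]
 [  0.           0.           1.        ]] [[-0.02015444 -0.99369709  0.11027188  0.34902467]
 [-0.99939694  0.02314284  0.0258877  -0.02137654]
 [-0.02827653 -0.10968362 -0.99356426  1.20981601]
 [ 0.          0.          0.          1.        ]]
```

View pics/s0.png

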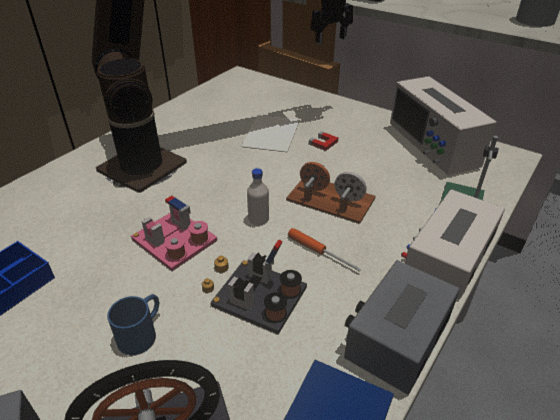

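View pics/t0.png

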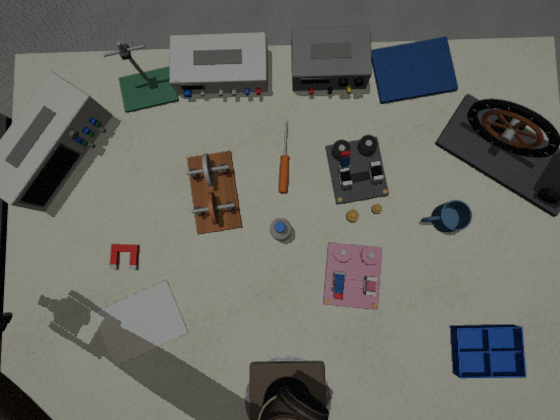

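The scene view shows the copper disc at (314,177), the aluminium disc at (350,187), the dark stand at (258,290) with its blue cap's red tip at (277,246), and the pink look-alike at (174,237). In the top view the copper disc is at (211,208), aluminium at (207,168), and stand at (356,168).

Things that could be mistaken for the copper disc (top view): aluminium disc (207,168), stand coils (342,149)/(368,146), pink stand's coils (343,253)/(371,256), the handwheel (513,128). The choice is (211,208), coppery and in the rack.

```bash
python3 - <<'E'
from h import *
b,K,T=shot("top"); s,Ks,Ts=shot("scene")
P=lambda u,v,z:np.round(onz(u,v,K,T,z)[:2],4)
for n,(u,v,z) in dict(cop=(211,206,.06),alu=(207,168,.06),bottle=(281,228,.15),wa=(353,216,.036),wb=(377,209,.03),drv=(284,172,.026),mug=(455,216,.085),mag=(124,256,.016)).items(): print(n,P(u,v,z))
hsv=cv2.cvtColor(b,cv2.COLOR_BGR2HSV)
# rack mask: brown
m=cv2.inRange(hsv,(3,90,40),(18,255,220)); m[:, :180]=0;m[:,245:]=0;m[:140]=0;m[240:]=0
pts=np.argwhere(m)[:,::-1].astype(np.float32); r=cv2.minAreaRect(pts);print("rack",r)
q=[P(u,v,.01) for u,v in cv2.boxPoints(r)];print(q,np.mean(q,0))
# stand mask: dark
m=(b.max(2)<75).astype(np.uint8); m[:130]=0;m[210:]=0;m[:,:320]=0;m[:,395:]=0
m=cv2.morphologyEx(m,cv2.MORPH_OPEN,np.ones((3,3)))
c=max(cv2.findContours(m,0,2)[0],key=cv2.contourArea);r=cv2.minAreaRect(c);print("stand",r)
q=[P(u,v,.014) for u,v in cv2.boxPoints(r)];print(q,np.mean(q,0))
cr=cv2.resize(b[130:250,180:400],None,fx=3.6,fy=3.6,interpolation=cv2.INTER_CUBIC)
cv2.imwrite("pics/crop.png",cr)
E
```

```text
cop [0.4954 0.1834]
alu [0.5941 0.1933]
bottle [0.4286 0.0041]
wa [ 0.4639 -0.1788]
wb [ 0.4813 -0.242 ]
drv [ 0.5853 -0.0038]
mug [ 0.4534 -0.4207]
mag [0.3742 0.4211]
rack ((213.87721252441406, 192.16510009765625), (77.63558959960938, 44.98674392700195), 81.63410949707031)
[array([0.6363, 0.2595]), array([0.651 , 0.1391]), array([0.4433, 0.1109]), array([0.4286, 0.229 ])] [0.5398   0.184625]
stand ((356.23248291015625, 169.10911560058594), (63.67934036254883, 52.46180725097656), 79.11447143554688)
[array([ 0.6641, -0.1133]), array([ 0.6873, -0.2511]), array([ 0.5182, -0.2753]), array([ 0.4952, -0.1396])] [ 0.5912   -0.194825]
```

View pics/crop.png

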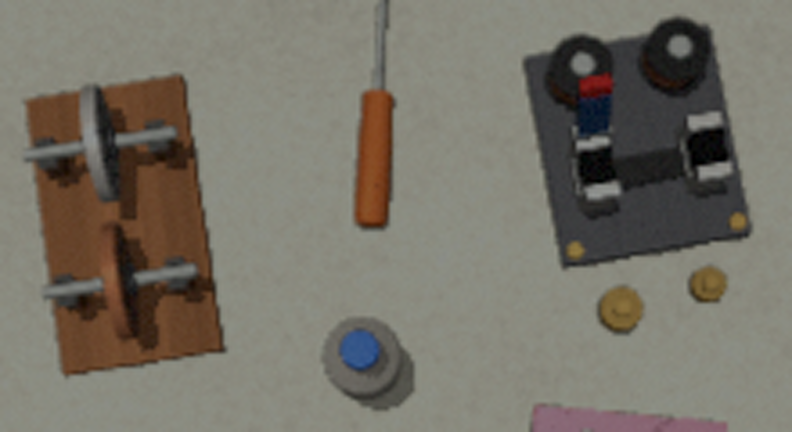

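The crop confirms the choice: a copper disc with its axle in the rack's near place at crop (117,283), aluminium behind it at (98,140), and the real dark stand with blue/red cap at crop (595,100), open. Next I'll go above the copper disc for a closer look.

```bash
cat >> h.py <<'E'
def plan(p, head, yawrate=5., step=.03):
    "rows (units) to TCP p, jaw axis heading (deg), tool down; jaw heading mod 180"
    s=ctrl.get_state(); Rm=R.from_quat(s["tcp_rot"]); p0=np.array(s["eef_pos"]); p=np.array(p,float)
    y=Rm.as_matrix()[:,1]; h0=np.degrees(np.arctan2(y[1],y[0])); dh=(head-h0+90)%180-90
    h=np.radians(h0+dh); Y=np.array([np.cos(h),np.sin(h),0]);Z=np.array([0,0,-1.]);G=R.from_matrix(np.c_[np.cross(Y,Z),Y,Z])
    rv=(Rm.inv()*G).as_rotvec(degrees=True)
    print("from",np.round(p0,4),"h0",round(h0,1),"dh",round(dh,2))
    k=int(max(1,np.ceil(np.abs(rv).max()/5)))
    n=k
    while True:
        A=[Rm*R.from_rotvec(rv*min(i,k)/k,degrees=True) for i in range(n)]
        t=np.array([a.inv().apply((p-p0)/n)/.03 for a in A])
        if np.abs(t).max()<=1: break
        n+=1
    r=[(rv/k/5 if i<k else rv*0) for i in range(n)]
    print("T",np.round(t,2).tolist());print("R",np.round(r,2).tolist())
E
python3 - <<'E'
from h import *
print(np.round(eyes.read_camera("wrist")["hand_eye"],3))
plan((.45,.178,.24),98.3)
E
```

```text
[[ 0.    -0.954 -0.299  0.078]
 [ 1.     0.    -0.001 -0.   ]
 [ 0.001 -0.299  0.954 -0.143]
 [ 0.     0.     0.     1.   ]]
from [0.2632 0.6213 0.2307] h0 67.0 dh 31.26
T [[-0.72, -0.7, -0.02], [-0.66, -0.75, -0.02], [-0.6, -0.8, -0.02], [-0.54, -0.85, -0.02], [-0.47, -0.89, -0.02], [-0.4, -0.92, -0.02], [-0.33, -0.95, -0.02], [-0.25, -0.97, -0.02], [-0.25, -0.97, -0.02], [-0.25, -0.97, -0.02], [-0.25, -0.97, -0.02], [-0.25, -0.97, -0.02], [-0.25, -0.97, -0.02], [-0.25, -0.97, -0.02], [-0.25, -0.97, -0.02], [-0.25, -0.97, -0.02]]
R [[-0.0, -0.0, -0.89], [-0.0, -0.0, -0.89], [-0.0, -0.0, -0.89], [-0.0, -0.0, -0.89], [-0.0, -0.0, -0.89], [-0.0, -0.0, -0.89], [-0.0, -0.0, -0.89], [-0.0, -0.0, -0.0], [-0.0, -0.0, -0.0], [-0.0, -0.0, -0.0], [-0.0, -0.0, -0.0], [-0.0, -0.0, -0.0], [-0.0, -0.0, -0.0], [-0.0, -0.0, -0.0], [-0.0, -0.0, -0.0], [-0.0, -0.0, -0.0]]
```

Request:
send_rows --translation '[[-0.72, -0.7, 0], [-0.66, -0.75, 0], [-0.6, -0.8, 0], [-0.54, -0.85, 0], [-0.47, -0.89, 0]]' --rotation '[[0, 0, -0.9], [0, 0, -0.9], [0, 0, -0.9], [0, 0, -0.9], [0, 0, -0.9]]' --grip '[60, 60, 50, 50, 50]'

```text
time: 0.88
eef_pos: [0.3221, 0.4819, 0.2312]
tcp_rot: [0.003, 1.0, -0.0, -0.0]
contact_force: [-0.6, 0.3, -0.1]
opening: 0.591
```

Request:
send_rows --translation '[[-0.4, -0.92, 0], [-0.33, -0.95, 0], [-0.25, -0.97, 0], [-0.25, -0.97, 0], [-0.25, -0.97, 0]]' --rotation '[[0, 0, -0.9], [0, 0, -0.85], [0, 0, 0], [0, 0, 0], [0, 0, 0]]' --grip '[50, 50, 50, 50, 50]'

```text
time: 1.5
eef_pos: [0.3806, 0.3433, 0.2314]
tcp_rot: [-0.072, 0.997, 0.0, 0.0]
contact_force: [0.0, -0.6, 0.4]
opening: 0.588
```

Request:
send_rows --translation '[[-0.25, -0.97, 0], [-0.25, -0.97, 0], [-0.25, -0.97, 0], [-0.25, -0.97, 0], [-0.25, -0.97, 0]]' --rotation '[[0, 0, 0], [0, 0, 0], [0, 0, 0], [0, 0, 0], [0, 0, 0]]' --grip '[50, 50, 50, 50, 50]'

```text
time: 2.12
eef_pos: [0.4387, 0.2048, 0.2314]
tcp_rot: [-0.072, 0.997, 0.0, 0.0]
contact_force: [-0.6, -0.3, -0.5]
opening: 0.586
```

```bash
python3 - <<'E'
from h import *
s=ctrl.get_state();print(s["time"],s["eef_pos"],s["tcp_rot"],s["opening"])
b,K,T=shot("wrist","w1.png"); np.savez("w1.npz",K=K,T=T)
for z in(.06,.1):print(proj((.490,.178,z),K,T))
E
```

```text
2.125 [0.43867918 0.20475166 0.23137061] [-7.22363620e-02  9.97387534e-01  2.48161328e-06  1.23452911e-04] 0.5855718797154649
[251.28084869 237.37664186]
[246.74681907 254.71041815]
```

View pics/w1.png

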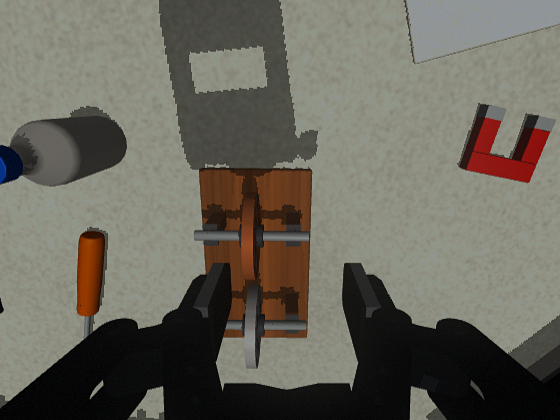

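The wrist view shows the copper disc at about (250,236), its axle spanning (195,236)–(309,237), and the aluminium disc at (253,325). The bottle, screwdriver and magnet are clear of it.

```bash
python3 - <<'E'
from h import *
b=cv2.imread("pics/w1.png");d=np.load("w1.npz");K,T=d["K"],d["T"]
hsv=cv2.cvtColor(b,cv2.COLOR_BGR2HSV)
# axle: grey, bright pixels in rows 228-244
sub=b[226:248,185:320].astype(int); m=((sub.max(2)-sub.min(2))<25)&(sub.max(2)>95)
for c0,c1 in((15,45),(80,118)):
    v,u=np.nonzero(m[:,c0:c1]);
    print("axle part",u.mean()+c0+185,v.mean()+226,v.min()+226,v.max()+226)
cols=np.nonzero(m[8:13].sum(0)>=3)[0]+185;print(cols.min(),cols.max())
a=onz(cols.min(),236,K,T,.062);e=onz(cols.max(),237,K,T,.062)
print(a,e,(a+e)/2,np.linalg.norm(e-a),np.degrees(np.arctan2(*(e-a)[1::-1])))
# disc orange-saturated vs wood: print row profile
for r in(205,222,270): print(r,[tuple(map(int,x)) for x in hsv[r,238:264:2]])
E
```

```text
axle part 212.43349753694582 236.88669950738915 226 247
axle part 283.7720207253886 237.04663212435233 235 240
185 319
[0.49693834 0.11515953 0.062     ] [0.47942948 0.24224089 0.062     ] [0.48818391 0.17870021 0.062     ] 0.12828184146519128 97.84463925969665
205 [(12, 186, 111), (10, 170, 48), (13, 187, 49), (10, 186, 78), (10, 188, 80), (9, 186, 78), (9, 189, 77), (9, 183, 78), (11, 185, 58), (8, 166, 40), (12, 168, 38), (12, 191, 95), (12, 195, 102)]
222 [(12, 186, 107), (12, 192, 101), (10, 191, 108), (10, 182, 108), (11, 190, 106), (10, 190, 106), (11, 191, 107), (11, 190, 110), (10, 148, 38), (12, 165, 31), (6, 119, 30), (10, 153, 30), (13, 196, 108)]
270 [(12, 187, 101), (12, 195, 97), (11, 186, 103), (11, 193, 116), (11, 195, 115), (10, 190, 117), (10, 190, 117), (10, 190, 117), (8, 128, 24), (11, 161, 38), (11, 174, 44), (12, 191, 107), (13, 194, 108)]
```

```bash
python3 - <<'E'
from h import *
d=np.load("w1.npz");K,T=d["K"],d["T"]
a=onz(195,236.9,K,T,.062);e=onz(309.5,237,K,T,.062);print((a+e)/2,np.linalg.norm(e-a),np.degrees(np.arctan2(*(e-a)[1::-1])))
c=(a+e)/2
plan((c[0],c[1],.15),98.2)
plan((c[0],c[1],.075),98.2)
E
```

```text
[0.48861206 0.17896585 0.062     ] 0.10967883890891632 98.24958083827899
from [0.4399 0.2024 0.2314] h0 98.2 dh 0.02
T [[-0.5, -0.33, 0.91], [-0.5, -0.33, 0.9], [-0.5, -0.33, 0.9]]
R [[-0.03, 0.01, -0.0], [-0.0, 0.0, -0.0], [-0.0, 0.0, -0.0]]
from [0.4399 0.2024 0.2314] h0 98.2 dh 0.02
T [[-0.25, -0.16, 0.87], [-0.25, -0.17, 0.87], [-0.25, -0.17, 0.87], [-0.25, -0.17, 0.87], [-0.25, -0.17, 0.87], [-0.25, -0.17, 0.87]]
R [[-0.03, 0.01, -0.0], [-0.0, 0.0, -0.0], [-0.0, 0.0, -0.0], [-0.0, 0.0, -0.0], [-0.0, 0.0, -0.0], [-0.0, 0.0, -0.0]]
```

Request:
send_rows --translation '[[-0.5, -0.33, 0.9], [-0.5, -0.33, 0.9], [-0.5, -0.33, 0.9], [0, 0, 0.9], [0, 0, 0]]' --rotation '[[0, 0, 0], [0, 0, 0], [0, 0, 0], [0, 0, 0], [0, 0, 0]]' --grip '[45, 45, 40, 40, 40]'

```text
time: 2.8
eef_pos: [0.4853, 0.1825, 0.1208]
tcp_rot: [-0.072, 0.997, -0.0, -0.003]
contact_force: [-1.2, -0.9, 0.7]
opening: 0.469
```

```bash
python3 - <<'E'
from h import *
plan((.4886,.179,.075),98.2)
E
```

```text
from [0.4853 0.1825 0.1208] h0 98.3 dh -0.07
T [[-0.05, -0.07, 0.76], [-0.05, -0.07, 0.76]]
R [[-0.0, -0.07, 0.01], [-0.0, -0.0, 0.0]]
```

Request:
send_rows --translation '[[-0.1, -0.14, 0.5], [0, 0, 0.5], [0, 0, 0.52], [0, 0, 0], [0, 0, 0]]' --rotation '[[0, 0, 0], [0, 0, 0], [0, 0, 0], [0, 0, 0], [0, 0, 0]]' --grip '[40, 40, 40, 40, 25]' --squeeze 90

```text
time: 3.42
eef_pos: [0.491, 0.1791, 0.0779]
tcp_rot: [-0.072, 0.997, -0.0, 0.0]
contact_force: [-0.0, -0.1, 0.3]
opening: 0.297
```

Request:
send_rows --translation '[[0, 0, 0], [0, 0, 0], [0, 0, 0], [0, 0, 0], [0, 0, 0]]' --rotation '[[0, 0, 0], [0, 0, 0], [0, 0, 0], [0, 0, 0], [0, 0, 0]]' --grip '[15, 5, 5, 5, 5]'

```text
time: 4.05
eef_pos: [0.4914, 0.1792, 0.0787]
tcp_rot: [-0.072, 0.997, 0.0, 0.001]
contact_force: [-1.3, -0.5, 5.4]
opening: 0.092
```

Request:
send_rows --translation '[[0, 0, 0], [0, 0, -0.3], [0, 0, -0.6], [0, 0, -0.8], [0, 0, 0]]' --rotation '[[0, 0, 0], [0, 0, 0], [0, 0, 0], [0, 0, 0], [0, 0, 0]]' --grip '[5, 5, 5, 5, 5]'

```text
time: 4.68
eef_pos: [0.4925, 0.1794, 0.1313]
tcp_rot: [-0.072, 0.997, 0.0, 0.003]
contact_force: [0.2, -0.1, -4.5]
opening: 0.097
```

Request:
send_rows --translation '[[0, 0, -0.9], [0, 0, -0.9], [0, 0, -0.9], [0, 0, -0.9], [0, 0, 0]]' --rotation '[[0, 0, 0], [0, 0, 0], [0, 0, 0], [0, 0, 0], [0, 0, 0]]' --grip '[5, 5, 5, 5, 5]'

```text
time: 5.3
eef_pos: [0.4918, 0.1793, 0.2383]
tcp_rot: [-0.072, 0.997, 0.0, 0.002]
contact_force: [-0.3, 0.1, -4.4]
opening: 0.095
```

```bash
python3 - <<'E'
from h import *
s=ctrl.get_state();print(s["time"],s["eef_pos"],s["tcp_rot"],s["opening"],s["contact_force"])
b,K,T=shot("wrist","w2.png"); np.savez("w2.npz",K=K,T=T)
plan((.53,-.19,.27),98.5)
E
```

```text
5.3 [0.49184608 0.17926059 0.23831793] [-7.23309478e-02  9.97378448e-01  1.57002787e-04  2.10739301e-03] 0.0945610828107474 [-0.3453371   0.12109918 -4.37874475]
from [0.4908 0.1791 0.2363] h0 98.3 dh 0.21
T [[0.04, -0.95, -0.09], [0.04, -0.95, -0.09], [0.04, -0.95, -0.09], [0.04, -0.95, -0.09], [0.04, -0.95, -0.09], [0.04, -0.95, -0.09], [0.04, -0.95, -0.09], [0.04, -0.95, -0.09], [0.04, -0.95, -0.09], [0.04, -0.95, -0.09], [0.04, -0.95, -0.09], [0.04, -0.95, -0.09], [0.04, -0.95, -0.09]]
R [[-0.0, 0.0, -0.04], [-0.0, 0.0, -0.0], [-0.0, 0.0, -0.0], [-0.0, 0.0, -0.0], [-0.0, 0.0, -0.0], [-0.0, 0.0, -0.0], [-0.0, 0.0, -0.0], [-0.0, 0.0, -0.0], [-0.0, 0.0, -0.0], [-0.0, 0.0, -0.0], [-0.0, 0.0, -0.0], [-0.0, 0.0, -0.0], [-0.0, 0.0, -0.0]]
```

View pics/w2.png

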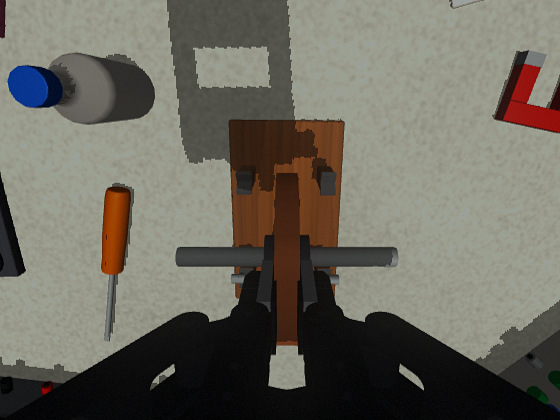

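Disc is held (4.4 N), axle level in the picture from (177,257) to (398,257), disc centred between pads at (287,257). Carrying on to the stand.

Request:
send_rows --translation '[[0, -0.5, -0.25], [0.04, -0.95, -0.25], [0.04, -0.95, -0.25], [0.04, -0.95, -0.2], [0.04, -0.95, 0]]' --rotation '[[0, 0, 0], [0, 0, 0], [0, 0, 0], [0, 0, 0], [0, 0, 0]]' --grip '[5, 5, 5, 5, 5]'

```text
time: 5.98
eef_pos: [0.5044, 0.0489, 0.2645]
tcp_rot: [-0.072, 0.997, -0.0, -0.001]
contact_force: [0.2, -0.3, -3.7]
opening: 0.096
```

Request:
send_rows --translation '[[0.04, -0.95, 0], [0.04, -0.95, 0], [0.04, -0.95, 0], [0.04, -0.95, 0], [0.04, -0.95, 0]]' --rotation '[[0, 0, 0], [0, 0, 0], [0, 0, 0], [0, 0, 0], [0, 0, 0]]' --grip '[5, 5, 5, 5, 5]'

```text
time: 6.6
eef_pos: [0.5183, -0.0928, 0.2636]
tcp_rot: [-0.072, 0.997, 0.0, -0.001]
contact_force: [-0.0, 0.5, -4.6]
opening: 0.096
```

Request:
send_rows --translation '[[0.04, -0.95, 0], [0.04, -0.95, 0], [0.04, -0.7, 0], [0, -0.3, 0], [0, 0, 0]]' --rotation '[[0, 0, 0], [0, 0, 0], [0, 0, 0], [0, 0, 0], [0, 0, 0]]' --grip '[5, 5, 5, 5, 5]'

```text
time: 7.22
eef_pos: [0.5281, -0.1779, 0.2648]
tcp_rot: [-0.072, 0.997, 0.0, -0.0]
contact_force: [-0.4, 0.0, -3.7]
opening: 0.097
```

```bash
python3 - <<'E'
from h import *
s=ctrl.get_state();print(s["time"],s["eef_pos"],s["tcp_rot"],s["opening"],s["contact_force"])
b,K,T=shot("wrist","w3.png"); np.savez("w3.npz",K=K,T=T)
b,K,T=shot("scene","s3.png"); np.savez("s3.npz",K=K,T=T)
E
```

```text
7.225 [ 0.52805675 -0.17793383  0.26478077] [-7.18813467e-02  9.97413009e-01  4.74322443e-04 -3.69978763e-04] 0.0967529012329008 [-0.42644326  0.04837596 -3.7208619 ]
```

View pics/w3.png

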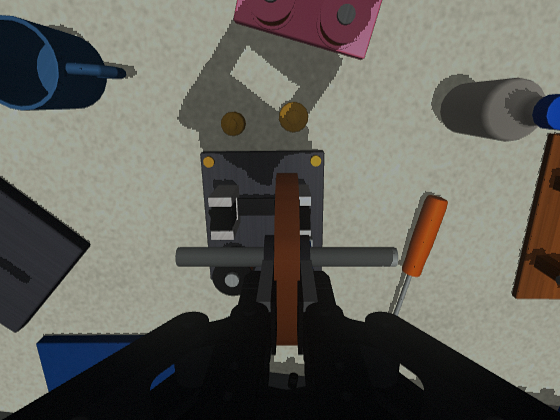

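The wrist view shows the stand's near base corners at (201,151) and (325,150), the y=-40 post top with its notch at (222,217), the other post half hidden behind the disc at (305,210), and the cap hidden behind it. The bottle, weights and driver are clear.

```bash
python3 - <<'E'
from h import *
b=cv2.imread("pics/w3.png");d=np.load("w3.npz");K,T=d["K"],d["T"]
mx=b.max(2).astype(int)
# dark base edges vs bright table, row scans
for r in(156,165,175,185): print(r,[i for i in range(185,340) if (mx[r,i]<70)!=(mx[r,i-1]<70)][:3],[i for i in range(185,340) if (mx[r,i]<70)!=(mx[r,i-1]<70)][-3:])
print("corner",onz(201,151,K,T,.014),onz(325,150.5,K,T,.014))
# white post patches
m=((mx>110)&(b.max(2).astype(int)-b.min(2)<30)).astype(np.uint8);m[:185]=0;m[245:]=0;m[:,:206]=0;m[:,322:]=0
n,l,st,ce=cv2.connectedComponentsWithStats(m)
for i in range(1,n):
    if st[i,4]>20: print(st[i],ce[i],onz(*ce[i],K,T,.07))
cv2.imwrite("pics/c3.png",np.hstack([cv2.resize(b[140:260,190:335],None,fx=2.75,fy=2.75,interpolation=2),cv2.resize(cv2.imread("pics/s3.png")[215:335,195:340],None,fx=2.75,fy=2.75,interpolation=2)]))
E
```

```text
156 [201, 207, 209] [322, 323, 324]
165 [201, 204, 213] [312, 320, 324]
175 [202, 324] [202, 324]
185 [203, 324] [203, 324]
corner [ 0.51650911 -0.27602052  0.014     ] [ 0.4960551  -0.13874475  0.014     ]
[299 197  12   9 101] [304.88118812 200.93069307] [ 0.54203106 -0.15700976  0.07      ]
[208 198  24   9 208] [219.5        201.97596154] [ 0.55538839 -0.2416296   0.07      ]
[236 198   2  22  22] [236.40909091 208.5       ] [ 0.55976956 -0.22414653  0.07      ]
[211 231  23   9 194] [222.1185567  235.25257732] [ 0.59067606 -0.23584649  0.07      ]
[300 231  11   5  46] [305.19565217 232.60869565] [ 0.57548182 -0.15129583  0.07      ]
```

View pics/c3.png

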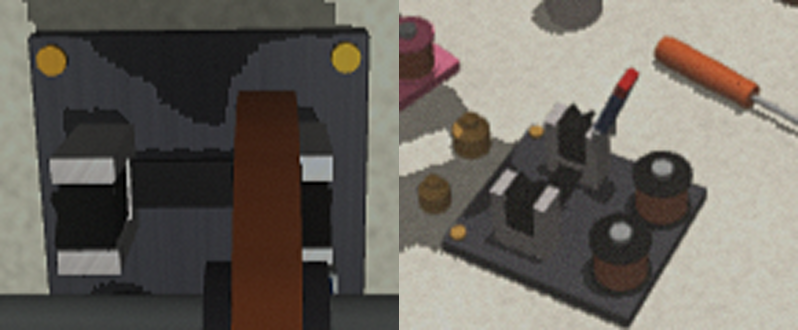

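```bash
python3 - <<'E'
from h import *
d=np.load("s3.npz");K,T=d["K"],d["T"];b=cv2.imread("pics/s3.png").astype(int)
O=np.array([.5665,-.1988,0]);y=np.radians(8.5);X=np.array([np.cos(y),np.sin(y),0]);Y=np.array([-np.sin(y),np.cos(y),0])
m=(b[...,2]>110)&(b[...,1]<70)&(b[...,0]<70);m[:225]=0;m[260:]=0;m[:,:255]=0;m[:,300:]=0
v,u=np.nonzero(m);print("red",len(u),u.mean(),v.mean(),v.min(),u[v==v.min()].mean())
for uu,vv in((u.mean(),v.mean()),(u[v==v.min()].mean(),v.min())):
    o,r=ray(uu,vv,K,T); t=(.04-(o-O)@Y)/(r@Y); p=o+r*t-O; h=np.array([p@X-.024,p[2]-.076]); print(h,np.linalg.norm(h),"angle",np.arctan2(h[1],-h[0]))
d=np.load("w3.npz");K,T=d["K"],d["T"];s=ctrl.get_state();tcp=s["eef_pos"]
for dz in(0,.01,.015,.02,.025):
    a=onz(176.5,257,K,T,tcp[2]-dz);e=onz(398,257,K,T,tcp[2]-dz);c=(a+e)/2-tcp
    print(dz,np.linalg.norm(e-a),"off along stand x,y",c@X,c@Y,np.degrees(np.arctan2(*(e-a)[1::-1])))
print(tcp)
E
```

```text
red 45 283.0 241.11111111111111 233 289.5
[0.03483191 0.06562295] 0.07429423308500889 angle 2.0587703234598766
[0.04874518 0.09303262] 0.10502933469779024 angle 2.0534261139911347
0 0.0985872105354301 off along stand x,y -0.012154563297778982 -0.00023290229533275033 98.23802937729644
0.01 0.10551456862613486 off along stand x,y -0.007530015250346142 -0.00022650513042036277 98.23802937729648
0.015 0.10897824767148721 off along stand x,y -0.005217741226629721 -0.0002233065479641551 98.23802937729644
0.02 0.11244192671683957 off along stand x,y -0.0029054672029132987 -0.00022010796550794756 98.23802937729647
0.025 0.11590560576219193 off along stand x,y -0.0005931931791968765 -0.00021690938305174006 98.23802937729648
[ 0.52813562 -0.17707032  0.26503073]
```

Cap is about 2.0 rad (open, clear of the notch). Now hover over the notches.

```bash
python3 - <<'E'
from h import *
plan((.5698,-.1981,.135),98.4)
E
```

```text
from [ 0.5281 -0.1771  0.265 ] h0 98.3 dh 0.08
T [[-0.25, -0.18, 0.87], [-0.25, -0.18, 0.87], [-0.25, -0.18, 0.87], [-0.25, -0.18, 0.87], [-0.25, -0.18, 0.87]]
R [[0.01, -0.0, -0.02], [0.0, -0.0, -0.0], [0.0, -0.0, -0.0], [0.0, -0.0, -0.0], [0.0, -0.0, -0.0]]
```

Request:
send_rows --translation '[[-0.42, -0.3, 0.5], [-0.42, -0.3, 0.8], [-0.42, -0.3, 1.0], [0, 0, 1.0], [0, 0, 1.0]]' --rotation '[[0, 0, 0], [0, 0, 0], [0, 0, 0], [0, 0, 0], [0, 0, 0]]' --grip '[5, 5, 5, 5, 5]' --squeeze 110

```text
time: 7.95
eef_pos: [0.5699, -0.198, 0.1354]
tcp_rot: [-0.073, 0.997, 0.0, 0.0]
contact_force: [0.4, 0.1, -4.0]
opening: 0.088
```

Request:
send_rows --translation '[[0, 0, 0], [0, 0, 0]]' --rotation '[[0, 0, 0], [0, 0, 0]]' --grip '[5, 5]'

```text
time: 8.2
eef_pos: [0.5704, -0.1989, 0.1377]
tcp_rot: [-0.073, 0.997, -0.001, 0.001]
contact_force: [1.3, -0.0, -3.8]
opening: 0.089
```

```bash
python3 - <<'E'
from h import *
O=np.array([.5665,-.1988,0]);y=np.radians(8.5);X=np.array([np.cos(y),np.sin(y),0]);Y=np.array([-np.sin(y),np.cos(y),0])
s=ctrl.get_state();print(s["time"],s["eef_pos"],s["tcp_rot"],s["opening"],s["contact_force"])
b,K,T=shot("wrist"); np.savez("w4.npz",K=K,T=T)
q=lambda x,yy,z:proj(O+X*x+Y*yy+[0,0,z],K,T).round(1)
print("post outlines",[q(x,yy,.07) for yy in(-.052,-.028,.028,.052) for x in(-.023,.023)])
a,Ks,Ts=shot("scene")
cv2.imwrite("pics/c4.png",np.hstack([cv2.resize(b[60:420,80:480],None,fx=1,fy=1),cv2.resize(a[215:325,200:322],None,fx=3.273,fy=3.273,interpolation=2)[:360]]))
plan((.5698,-.1981,.115),98.4)
E
```

```text
8.2 [ 0.57042436 -0.19885732  0.13771106] [-7.26537394e-02  9.97356647e-01 -5.53061424e-04  9.19777091e-04] 0.08881613891631597 [ 1.31624943 -0.03482681 -3.78583089]
post outlines [array([203.1, 188.3]), array([208.4, 256.4]), array([242. , 188.2]), array([244.8, 256.3]), array([332.6, 188. ]), array([330. , 256.2]), array([371.5, 187.9]), array([366.6, 256.1])]
from [ 0.5709 -0.1994  0.1387] h0 98.3 dh 0.09
T [[0.03, 0.05, 0.79]]
R [[-0.03, 0.04, -0.02]]
```

View pics/c4.png

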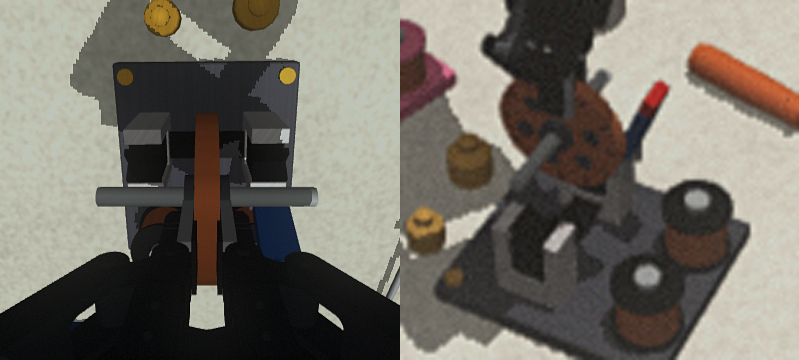

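Disc sits midway between the posts (crop: posts 124–168 and 245–289, disc 195–219), axle above both notches, cap leaning open. Lowering.

Request:
send_rows --translation '[[0.02, 0.04, 0.4], [0, 0, 0.4], [0, 0, 0.3], [0, 0, 0]]' --rotation '[[0, 0, 0], [0, 0, 0], [0, 0, 0], [0, 0, 0]]' --grip '[5, 5, 5, 5]'

```text
time: 8.8
eef_pos: [0.5678, -0.1975, 0.1015]
tcp_rot: [-0.072, 0.997, 0.001, -0.001]
contact_force: [0.2, -0.4, -4.8]
opening: 0.091
```

Request:
send_rows --translation '[[0, 0, 0.13], [0, 0, 0.13], [0, 0, 0.1], [0, 0, 0]]' --rotation '[[0, 0, 0], [0, 0, 0], [0, 0, 0], [0, 0, 0]]' --grip '[5, 5, 5, 5]'

```text
time: 9.3
eef_pos: [0.5699, -0.1982, 0.0933]
tcp_rot: [-0.072, 0.997, -0.001, 0.001]
contact_force: [1.7, 0.3, -2.1]
opening: 0.09
```

Request:
send_rows --translation '[[0, 0, 0.07], [0, 0, 0.07], [0, 0, 0]]' --rotation '[[0, 0, 0], [0, 0, 0], [0, 0, 0]]' --grip '[5, 5, 5]'

```text
time: 9.68
eef_pos: [0.5702, -0.1984, 0.0914]
tcp_rot: [-0.073, 0.997, -0.001, 0.001]
contact_force: [-0.1, 2.5, 9.1]
opening: 0.085
```

Request:
send_rows --translation '[[0, 0, 0.07], [0, 0, 0.07], [0, 0, 0]]' --rotation '[[0, 0, 0], [0, 0, 0], [0, 0, 0]]' --grip '[5, 5, 5]'

```text
time: 10.05
eef_pos: [0.5703, -0.1984, 0.0874]
tcp_rot: [-0.073, 0.997, -0.001, 0.001]
contact_force: [-1.4, 2.0, 8.5]
opening: 0.089
```

It's sliding at the expected ~9 N net push; I'll press on until it stops.

Request:
send_rows --translation '[[0, 0, 0.06], [0, 0, 0.06], [0, 0, 0]]' --rotation '[[0, 0, 0], [0, 0, 0], [0, 0, 0]]' --grip '[5, 5, 5]'

```text
time: 10.42
eef_pos: [0.5703, -0.1984, 0.0838]
tcp_rot: [-0.073, 0.997, -0.001, 0.001]
contact_force: [-1.2, 2.5, 9.0]
opening: 0.087
```

Request:
send_rows --translation '[[0, 0, 0.05], [0, 0, 0.05], [0, 0, 0]]' --rotation '[[0, 0, 0], [0, 0, 0], [0, 0, 0]]' --grip '[5, 5, 5]'

```text
time: 10.8
eef_pos: [0.5706, -0.1985, 0.0836]
tcp_rot: [-0.073, 0.997, -0.001, 0.001]
contact_force: [-5.7, 5.6, 19.2]
opening: 0.087
```

Request:
send_rows --translation '[[0, 0, 0.05], [0, 0, 0], [0, 0, 0], [0, 0, 0]]' --rotation '[[0, 0, 0], [0, 0, 0], [0, 0, 0], [0, 0, 0]]' --grip '[5, 5, 5, 5]'

```text
time: 11.3
eef_pos: [0.5707, -0.1985, 0.0835]
tcp_rot: [-0.073, 0.997, -0.001, 0.001]
contact_force: [-7.5, 5.8, 25.8]
opening: 0.088
```

Firm stop: z stays at 83.5 mm while force climbs 9 → 19 → 26 N. Relieve the push, release, and rise.

Request:
send_rows --translation '[[0, 0, -0.06], [0, 0, -0.06], [0, 0, 0], [0, 0, 0], [0, 0, 0]]' --rotation '[[0, 0, 0], [0, 0, 0], [0, 0, 0], [0, 0, 0], [0, 0, 0]]' --grip '[5, 5, 12, 20, 22]' --squeeze 30

```text
time: 11.92
eef_pos: [0.5684, -0.1979, 0.079]
tcp_rot: [-0.072, 0.997, 0.0, -0.0]
contact_force: [-0.2, 0.0, -0.4]
opening: 0.259
```

Request:
send_rows --translation '[[0, 0, 0], [0, 0, -0.1], [0, 0, -0.4], [0, 0, -0.9], [0, 0, -0.9]]' --rotation '[[0, 0, 0], [0, 0, 0], [0, 0, 0], [0, 0, 0], [0, 0, 0]]' --grip '[22, 22, 22, 22, 22]'

```text
time: 12.55
eef_pos: [0.5689, -0.198, 0.1501]
tcp_rot: [-0.072, 0.997, -0.0, 0.0]
contact_force: [0.6, -0.7, 0.3]
opening: 0.256
```

```bash
python3 - <<'E'
from h import *
s=ctrl.get_state();print(s["time"],s["eef_pos"],s["contact_force"],s["opening"])
b,K,T=shot("wrist"); np.savez("w5.npz",K=K,T=T);cv2.imwrite("pics/w5.png",b)
a,Ks,Ts=shot("scene","s5.png")
cv2.imwrite("pics/c5.png",np.hstack([b[60:420,80:480],cv2.resize(a[215:325,200:322],None,fx=3.273,fy=3.273,interpolation=2)[:360]]))
E
```

```text
12.55 [ 0.56893176 -0.19799682  0.15011183] [ 0.63677011 -0.73605783  0.33113754] 0.25601818166280027
```

View pics/c5.png

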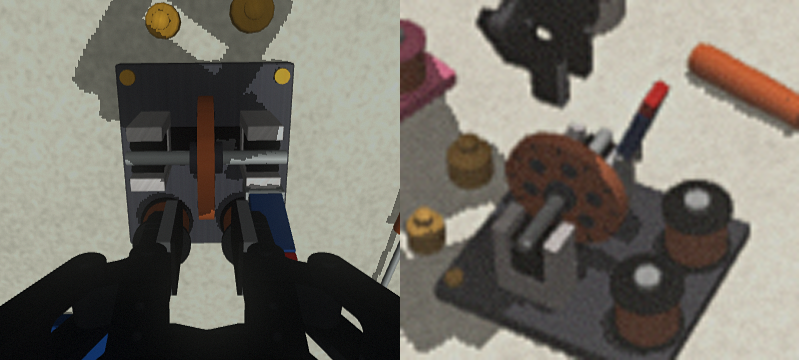

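The disc lies in both notches (axle from crop (125,159) to (289,158), disc at (206,157)) and the cap is still open, at about 2 rad. Checking the fit, then going round behind the cap.

```bash
cat >> h.py <<'E'
O=np.array([.5665,-.1988,0]);_y=np.radians(8.5);X=np.array([np.cos(_y),np.sin(_y),0]);Y=np.array([-np.sin(_y),np.cos(_y),0])
def W(x,y,z): return O+X*x/1e3+Y*y/1e3+[0,0,z/1e3]
def S(p): p=np.array(p)-O;return np.round([p@X*1e3,p@Y*1e3,p[2]*1e3],1)
E
python3 - <<'E'
from h import *
d=np.load("w5.npz");K,T=d["K"],d["T"]
a=onz(205,219,K,T,.066);e=onz(369,218.3,K,T,.066);print(S((a+e)/2),np.linalg.norm(e-a),np.degrees(np.arctan2(*(e-a)[1::-1])))
plan(W(85,43,165),98.4)
E
```

```text
[ 1.   0.9 66. ] 0.11224898252352365 98.5677700960656
from [ 0.5713 -0.1992  0.1535] h0 98.3 dh 0.11
T [[-0.89, 0.49, -0.12], [-0.89, 0.49, -0.13], [-0.89, 0.49, -0.13]]
R [[-0.06, 0.08, -0.02], [-0.0, 0.0, -0.0], [-0.0, 0.0, -0.0]]
```

Request:
send_rows --translation '[[0, 0, -0.4], [-0.89, 0.49, 0], [-0.89, 0.49, 0], [-0.89, 0.49, 0], [0, 0, 0]]' --rotation '[[0, 0, 0], [0, 0, 0], [0, 0, 0], [0, 0, 0], [0, 0, 0]]' --grip '[10, 0, 0, 0, 0]'

```text
time: 13.28
eef_pos: [0.6421, -0.1413, 0.1595]
tcp_rot: [-0.073, 0.997, 0.0, -0.001]
contact_force: [-0.1, 0.6, 0.4]
opening: -0.003
```

Request:
send_rows --translation '[[0, 0, 0.85], [0, 0, 0.85], [0, 0, 0]]' --rotation '[[0, 0, 0], [0, 0, 0], [0, 0, 0]]' --grip '[0, 0, 0]'

```text
time: 13.65
eef_pos: [0.6388, -0.1425, 0.1061]
tcp_rot: [-0.072, 0.997, 0.001, -0.003]
contact_force: [-0.2, -0.3, 0.4]
opening: 0.002
```

```bash
python3 - <<'E'
from h import *
s=ctrl.get_state();print(S(s["eef_pos"]),s["opening"],s["contact_force"])
E
```

```text
[ 79.8  45.  106.1] 0.0023845869282476838 [-0.20633761 -0.34418085  0.36811265]
```

Request:
send_rows --translation '[[0.5, 0, -0.1], [0.5, 0, -0.1], [0.5, 0, -0.1], [0.5, 0, 0], [0.2, 0, 0]]' --rotation '[[0, 0, 0], [0, 0, 0], [0, 0, 0], [0, 0, 0], [0, 0, 0]]' --grip '[0, 0, 0, 0, 0]'

```text
time: 14.28
eef_pos: [0.5752, -0.1524, 0.1187]
tcp_rot: [-0.072, 0.997, 0.0, -0.0]
contact_force: [1.3, 0.3, -0.6]
opening: 0.001
```

```bash
python3 - <<'E'
from h import *
s=ctrl.get_state();print(S(s["eef_pos"]),s["contact_force"])
plan(W(-2,43,102),98.4)
E
```

```text
[ 15.5  44.6 118.7] [ 1.32807759  0.28711167 -0.56398892]
from [ 0.5752 -0.1524  0.1187] h0 98.2 dh 0.15
T [[0.58, -0.06, 0.56]]
R [[0.0, -0.0, -0.03]]
```

Request:
send_rows --translation '[[0.25, -0.04, 0.12], [0.25, 0, 0.2], [0.1, 0, 0.25], [0.08, 0, 0.25], [0.06, 0, 0.2]]' --rotation '[[0, 0, 0], [0, 0, 0], [0, 0, 0], [0, 0, 0], [0, 0, 0]]' --grip '[0, 0, 0, 0, 0]'

```text
time: 14.9
eef_pos: [0.554, -0.1566, 0.087]
tcp_rot: [-0.072, 0.997, 0.0, -0.001]
contact_force: [-0.6, -1.1, 2.1]
opening: -0.002
```

Request:
send_rows --translation '[[0.04, 0, 0.1], [0, 0, 0.1], [0, 0, 0]]' --rotation '[[0, 0, 0], [0, 0, 0], [0, 0, 0]]' --grip '[0, 0, 0]'

```text
time: 15.28
eef_pos: [0.5533, -0.1566, 0.0815]
tcp_rot: [-0.072, 0.997, 0.0, -0.0]
contact_force: [-0.2, -0.4, 0.6]
opening: 0.005
```

```bash
python3 - <<'E'
from h import *
s=ctrl.get_state();print(S(s["eef_pos"]),s["contact_force"])
E
```

```text
[-6.9 43.6 81.5] [-0.23579712 -0.35427819  0.61073095]
```

Nearly flat; press a little further to feel the end.

Request:
send_rows --translation '[[0.1, 0, 0.04], [0.1, 0, 0.04], [0, 0, 0.03], [0, 0, 0]]' --rotation '[[0, 0, 0], [0, 0, 0], [0, 0, 0], [0, 0, 0]]' --grip '[0, 0, 0, 0]'

```text
time: 15.78
eef_pos: [0.5491, -0.158, 0.0809]
tcp_rot: [-0.072, 0.997, -0.001, 0.002]
contact_force: [1.8, 2.0, 8.0]
opening: -0.001
```

Request:
send_rows --translation '[[0, 0, -0.3], [0, 0, -0.9], [0, 0, -1], [0, 0, -1], [0.3, 0, -1]]' --rotation '[[0, 0, 0], [0, 0, 0], [0, 0, 0], [0, 0, 0], [0, 0, 0]]' --grip '[0, 0, 0, 0, 0]'

```text
time: 16.4
eef_pos: [0.5378, -0.1589, 0.2051]
tcp_rot: [-0.072, 0.997, 0.0, -0.001]
contact_force: [-0.1, 0.2, -0.6]
opening: -0.0
```

Request:
send_rows --translation '[[1, 0, -0.5], [1, 0, 0], [0, 0, 0]]' --rotation '[[0, 0, 0], [0, 0, 0], [0, 0, 0]]' --grip '[0, 0, 0]'

```text
time: 16.77
eef_pos: [0.4775, -0.1675, 0.2193]
tcp_rot: [-0.072, 0.997, 0.0, -0.001]
contact_force: [0.3, 0.5, -0.2]
opening: 0.002
```

```bash
python3 - <<'E'
from h import *
s=ctrl.get_state();print(s["time"],S(s["eef_pos"]),s["contact_force"])
b,K,T=shot("wrist","w6.png"); a,Ks,Ts=shot("scene","s6.png"); t,Kt,Tt=shot("top","t6.png")
np.savez("w6.npz",K=K,T=T)
r=lambda im:(im[...,2].astype(int)>90)&(im[...,1]<60)&(im[...,0]<60)
for im,k,tt in((b,K,T),(a,Ks,Ts)):
    e=proj(W(-31,40,81),k,tt); v,u=np.nonzero(r(im)); n=np.hypot(u-e[0],v-e[1])<40
    print("expected red centre",e,"found",n.sum(),u[n].mean(),v[n].mean())
print("wrist px disc home",proj(W(0,0,65),K,T),[proj(W(0,y,65),K,T).round() for y in(-55,55)])
# other objects before/after in the top view
d=cv2.absdiff(t,cv2.imread("pics/t0.png")).max(2)
for n,(u,v) in dict(alu=(207,168),wa=(353,216),wb=(377,209),bottle=(281,228),drv=(284,172),mug=(455,216),mag=(124,256)).items(): print(n,d[v-12:v+12,u-12:u+12].mean().round(1))
cv2.imwrite("pics/c6.png",np.hstack([cv2.resize(b,(400,300)),cv2.resize(a[225:315,200:320],(400,300),interpolation=2)]))
E
```

```text
16.775 [-83.4  44.1 219.3] [ 0.33182332  0.4933644  -0.16204115]
expected red centre [281.96613922 257.4484535 ] found 225 280.5733333333333 255.13777777777779
expected red centre [245.20969287 248.8256901 ] found 53 246.26415094339623 253.60377358490567
wrist px disc home [240.32367532 280.39098065] [array([182., 281.]), array([298., 280.])]
alu 11.7
wa 83.5
wb 75.2
bottle 13.8
drv 15.1
mug 10.1
mag 14.7
```

View pics/c6.png

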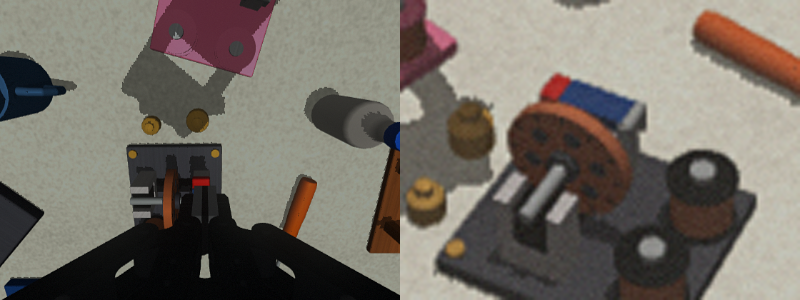

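```bash
python3 -c "
from h import *
print(ticket.sign_off())"
```

```text
the job is handed in; nothing more can be done
None
```

I laid the copper disc in the stand's notches, pressed it fully home with the cap open at about 2.0 rad, then swung the cap shut and backed the arm off. I handed the job in at about 17 s of the 54 s allowed.

- **Disc home:** it slid down at about 9 N net. It then stopped dead with the tool at 83.5 mm while the push rose to 26 N. After release I measured the disc about 1 mm off centre both along the stand's x and along the axle. The axle was within 0.1° of the bearings.
- **Cap shut:** it stopped at 80.9 mm (81 mm expected) with 8 N on it. In the wrist picture the red tip was within 3 px of where a shut cap should be. In the scene picture it was 5 px low; I put that down to the cap's front face being visible, but did not check further.
- **Other objects:** the last pictures show nothing shifted or tipped. The top-view before/after comparison was low for everything except the two weights, where it gave 75–84. I blame the arm and its shadow over that spot; by eye both weights stand where they were, and I did not re-measure them.
- **Disagreement:** the gripper read about 8 mm while holding the 10 mm disc, but the 4.4 N load and the pictures showed a firm hold.

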